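Check a bench lamp's pivot pin for play

ROBOT

A 7-joint arm with a two-finger parallel gripper is mounted at the origin on the work surface. World frame = base frame: x ahead of the robot, y to its left, z up, the work surface at z = 0. Lengths are in mm, angles in rad, forces in N, time in s.
With the tool pointing down it reaches from about 350 to 900 mm from the base axis. Payload 8.1 kg.
Tool frame: the origin (TCP) lies between the finger pads; the fingertips stand ctrl.tip_reach ahead of it and the grasp point (between the pads) lies 11 mm behind it (ctrl.tip_reach is the distance from the TCP to the fingertips, in mm); z points along the fingers, y is the line along which they close (so a half turn about z gives the same grasp; the last joint's range is limited). The gripper opens to 92 mm and grips with 3 to 60 N. Pads are 19 mm wide; open, the fingers measure 130 mm over their backs; the gripper's body (75 mm by 190 mm) begins 47 mm behind the grasp point.
Start: joints at [-1.212, 0.434, 0.025, 1.573, -0.012, 1.134, -0.075], TCP at [278.503, 559.533, 234.742] pointing down, gripper open.
Joint ranges: [-2.62, 2.62], [-0.44, 2.09], [-1.27, 1.32], [0.08, 2.57], [-1.32, 4.46], [0.12, 2], [-2.74, 2.74]. Speed limits (rad/s): [2.22, 2.22, 3.01, 3.01, 3.14, 3.14, 3.14].

INTERFACE

Orientations are given as a unit quaternion [w, x, y, z].
In Python, from plant import ctrl gives the robot as it stands. The module is installed in compiled form; this text tells all that it offers.
- The arm moves only by the tool send_rows, never from a script. Its argument "deltas" is a list that holds one entry, the list of rows, each a list of 5 numbers: the closure, from 0 (fully open) to 1 (shut), then the shift along the tool's x, y, z normalised to -1 to 1, where 1 is 50 mm, then the turn about the tool's z normalised to -1 to 1, where 1 is 8 degrees. A call has 1 to 8 rows; each row shifts and turns the commanded pose from where the row before left it, along the tool's axes as they then stand; what a row does not reach is not made up. A row lasts 1/10 s, in which the tool goes at most 50 mm and 8.59 degrees, less where a joint would pass 70% of its speed; a pose out of reach is approached as far as the arm can. A call with a number of a shift or a turn outside -1 to 1 is refused whole. A call with a gripper value outside its range is refused whole. The fingers move at their own pace and stop on an object; the grip force is fixed at half the most. Time passes only in rows, so rows that do not move let the fingers close. It gives the time, the measured TCP pose, the force, the opening and the grip force at its end, in the units of the state.
- ctrl.get_obs(): the state, without advancing time (a new reading comes with each control period).
- ctrl.capture(name): name is "scene" or "side" or "wrist"; returns (picture, depth): 400x640x3 uint8, red, green, blue; 400x640 float32, mm along the optical axis (not along the pixel's ray), 0 where there is no reading.
- ctrl.calibration(name): a dict with "camera_matrix" (3x3 intrinsics, pixels), "eye" and "orientation" of the camera in the world. Camera axes: x right, y down, z forward; pixel columns grow to the right and rows downward; lengths in mm; the calibration is good to about 2 mm. A picture is of the moment at which its call begins: read the wrist's pose just before it. calibration takes no time and is no camera call; for the wrist camera it gives the pose at the moment of the call.
- ctrl.hand_in(): hands the job in; it is judged then, once.
The state is a dict: "time": time; "qpos": joint angles; "qd": joint speeds; "tau": joint torques, N m; "eef_pos": TCP position; "orientation": TCP orientation; "force": force on the tool from outside, world axes, zero at the start; "ft_torque": the same for the moment, N m; "gripper_width": opening from 0.0 (shut) to 1.0 (fully open); "grasp_force": force on a finger pad.
Only numpy, scipy, OpenCV 4.12 (cv2) and the standard library are available. Lean on these libraries where they do the work, as an engineer would, in place of code of your own. Each camera call takes 0.05 s, during which the arm holds its last target. There are 200 camera calls.

TASK

The white lamp arm with the red elbow hub is stiff on its pivot pin and may be worn: rock it about 20 degrees over to the side of its orange base bar and pause there a moment, then about 20 degrees over to the opposite side and pause again, never laying it more than about 35 degrees over. Then stand it upright again, let go, and leave the black lamp arm undisturbed.

Things in the scene. Friction and masses are not known exactly. Their poses are not given: they have to be found in the camera images.
- lamp (a joint): Lean of the white lamp arm about its horizontal pivot pin, rad: 0 upright, positive leaning toward the orange bar on its base (base +y), negative the opposite way; hard stops at -0.9 and +0.9. Stiff friction: the arm stays where it is left and takes about 1 to 2 N at the hub to move.
- lamp_hub (a point): Centre of the red elbow hub atop the white arm: a plastic cylinder 36 mm in diameter, 40 mm long, its length parallel to the pivot pin. It is 200 mm from the pin (250 mm above the bench when upright) and swings in an arc about it. Can be pinched from above over its flat end faces (40 mm) or its round (36 mm) and turns easily in the fingers. Two rods under it, 26 mm wide along the pin.
- lamp_base: Dark steel base plate of the white arm, fixed to the bench, 100 mm (x) by 130 mm (y), 12 mm thick; origin at the centre of its underside. The pivot pin (brass ends) runs along base x, 50 mm above the origin; the arm rocks toward base +y and -y. An orange bar, 100 mm long along x, 24 mm wide and 6 mm high, covers the +y edge of the plate (its middle 53 mm toward +y); only this base has one.
- spare_hub (a point): Centre of the grey elbow hub of the black lamp arm, the same size and build on a like base without an orange bar; it stands near upright, 250 mm above the bench, and must not be moved.

How it is judged (in metres and radians):
On the way, in this order (a step that is already met when the one before it is completed fails the run):
1. the white arm is leaned over toward the orange bar (at least 11 degrees) and held there a moment (value of joint lamp above 0.19 rad), for 0.3 s.
2. the white arm is leaned over to the opposite side (at least 11 degrees) and held there a moment (value of joint lamp below -0.19 rad), for 0.3 s.
At the end, for the whole second after the job is handed in: The white arm stands upright within 10 degrees, at rest and released, and the black arm's hub is within 20 mm of where it started (value of joint lamp between -0.18 and 0.18 rad and velocity of joint lamp between -0.1 and 0.1 rad/s and distance of spare_hub from where it was at the start of the episode below 0.02 m); the robot touches nothing.
It fails at once if the white arm is laid more than 40 degrees over (value of joint lamp above 0.7 rad or value of joint lamp below -0.7 rad).
It fails at once if the black arm's hub is moved more than 20 mm (distance of spare_hub from where it was at the start of the episode above 0.02 m).
It also fails if it takes over 45 s, if anything falls off the work surface, if the arm or the gripper's body presses on something with over 40 N, if the wrist force passes 120 N, or if a joint passes its speed limit or range.

## Working session

There is one attempt and no reset: what is moved stays moved. The work goes in short steps, Python scripts to look and compute and a tool call to move; the robot and the scene stay as the last step left them, time stands still between calls to the robot, and variables do not carry over. Pictures are saved under pics/ and viewed, at most 10 in all, crops included, and the job is handed in when it is done.

Besides the shell and the picture viewer there is one more tool, called after "Call:" in YAML: its name, and indented under it one key for each argument. send_rows: Moves the arm, as the interface text tells. Scaled input: -1 to 1 covers 50 mm each way for a shift and 8 degrees each way for a turn. Its arguments: {"type":"object","properties":{"deltas":{"type":"array"}},"required":["deltas"]}

```bash
mkdir -p pics; cat > h.py <<'E'
import numpy as np,cv2
from plant import ctrl
from scipy.spatial.transform import Rotation as R
def snap(cam):
    p,d=ctrl.capture(cam); np.savez(f'pics/{cam}.npz',p=p,d=d,**{k:np.array(v) for k,v in ctrl.calibration(cam).items()}); return p,d
def cloud(cam):
    z=np.load(f'pics/{cam}.npz');K=z['camera_matrix'];d=z['d']
    v,u=np.mgrid[:400,:640];P=np.stack([(u-K[0,2])/K[0,0]*d,(v-K[1,2])/K[1,1]*d,d],-1)
    o=z['orientation'];M=o if o.shape==(3,3) else R.from_quat(o[[1,2,3,0]]).as_matrix()
    return z['p'],P@M.T+z['eye'],d
E
python3 - <<'E'
from h import *
a=snap('scene')[0];b=snap('side')[0]
cv2.imwrite('pics/a.png',cv2.resize(np.vstack([a,b])[...,::-1],None,fx=.75,fy=.75))
o=ctrl.get_obs();print(o['eef_pos'],o['orientation'],o['gripper_width'],ctrl.tip_reach,o['time'])
print(ctrl.calibration('scene'))
E
```

```text
[278.32115511 559.11115919 234.04293836] [-9.55263614e-05  2.28878892e-01  9.73454654e-01 -6.92458680e-04] 0.9998118061177793 8.0 0.1
{'camera_matrix': array([[364.24551831,   0.        , 319.13423275],
       [  0.        , 364.24551831, 197.81651818],
       [  0.        ,   0.        ,   1.        ]]), 'eye': array([803.44038349, 464.59988188, 574.42202039]), 'orientation': array([-0.10824829,  0.23912431,  0.86656022, -0.42447055])}
```

View pics/a.png

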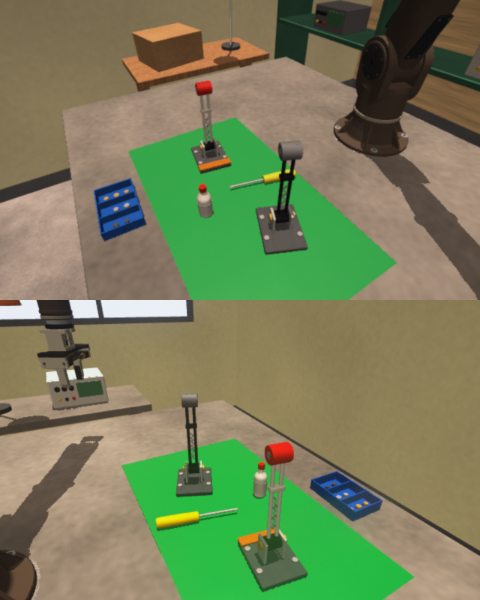

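The scene view (scaled 0.75) shows the red hub at (204,88) with the orange bar at (214,164), and the grey hub at (290,150). The side view has the red hub at (279,454) and the grey hub at (190,400). There is also a bottle near (205,200) in the scene view.

```bash
python3 - <<'E'
from h import *
for c in('scene','side'):
    p,P,d=cloud(c);h=cv2.cvtColor(p,cv2.COLOR_RGB2HSV);H,S,V=[h[...,i].astype(int) for i in range(3)]
    ok=d>0
    red=ok&((H<5)|(H>174))&(S>170)&(P[...,2]>200)&(P[...,2]<300)
    org=ok&(H>=6)&(H<18)&(S>170)&(P[...,2]<40)&(P[...,2]>5)&(abs(P[...,1])<600)
    q=P[red];print(c,'red',len(q),np.percentile(q,[2,50,98],axis=0).round())
    q=P[org]; print('org',len(q),q.mean(0).round(),'rect',cv2.minAreaRect(q[:,:2].astype(np.float32)))
    for n,m in(('high',ok&(P[...,2]>215)&(P[...,2]<275)&(S<80)&(P[...,0]>350)&(P[...,0]<900)&(abs(P[...,1])<400)),):
        q=P[m];print(n,len(q),np.percentile(q,[2,50,98],axis=0).round())
    q=P[red];q=q[q[:,2]>np.percentile(q[:,2],40)]
    print('redrect',cv2.minAreaRect(q[:,:2].astype(np.float32)))
    b=ok&((H<5)|(H>174))&(S>170)&(P[...,2]<150)&(P[...,2]>30)&(P[...,0]>350);print('cap',np.median(P[b],0).round())
E
```

```text
scene red 329 [[ 531. -177.  240.]
 [ 551. -161.  258.]
 [ 567. -154.  268.]]
org 334 [ 558. -127.   18.] rect ((673.3526000976562, -147.94674682617188), (31.800819396972656, 335.7275390625), 81.6086654663086)
high 895 [[ 505. -173.  217.]
 [ 527.  168.  259.]
 [ 555.  183.  268.]]
redrect ((548.7896118164062, -167.0768585205078), (22.143482208251953, 39.1237678527832), 73.05144500732422)
cap [655.  23. 100.]
side red 700 [[ 524. -194.  244.]
 [ 542. -188.  261.]
 [ 561. -169.  268.]]
org 363 [ 535. -128.   18.] rect ((548.547119140625, -131.18028259277344), (23.28946304321289, 90.85838317871094), 80.32799530029297)
high 608 [[ 495. -181.  216.]
 [ 519.  146.  248.]
 [ 554.  163.  267.]]
redrect ((543.7208251953125, -179.29563903808594), (24.959230422973633, 40.0167121887207), 77.49088287353516)
cap [649.  13. 100.]
```

Call:
send_rows:
  deltas:
    - [[0, 0, 0, -1, 1], [0, 0, 0, -1, 1], [0, 0, 0, -1, 1], [0, 0, 0, 0, 1], [0, 0, 0, 0, 1], [0, 0, 0, 0, 1], [0, 0, 0, 0, 1], [0, 0, 0, 0, 1]]

```text
time: 0.9
eef_pos: [278.4, 559.4, 384.3]
orientation: [0.0, 0.712, 0.702, -0.0]
force: [0.4, -0.1, -0.1]
gripper_width: 1.001
grasp_force: 0.0
```

Call:
send_rows:
  deltas:
    - [[0, 0, 0, 0, 1], [0, 0, 0, 0, 0.45], [0, 0, 0, 0, 0], [0, 0, 0, 0, 0]]

```text
time: 1.3
eef_pos: [278.4, 559.5, 384.4]
orientation: [0.0, 0.777, 0.63, -0.0]
force: [0.4, -0.8, -0.2]
gripper_width: 0.998
grasp_force: 0.0
```

Call:
send_rows:
  deltas:
    - [[0, -0.8, 0.5, 0, 0], [0, -0.8, 0.5, 0, 0], [0, -0.8, 0.5, 0, 0], [0, -0.8, 0.5, 0, 0], [0, -0.8, 0.5, 0, 0], [0, -0.8, 0.5, 0, 0], [0, -0.8, 0.5, 0, 0], [0, -0.8, 0.5, 0, 0]]

```text
time: 2.1
eef_pos: [407.5, 202.8, 384.9]
orientation: [-0.0, 0.777, 0.63, 0.0]
force: [1.1, -0.6, 0.0]
gripper_width: 1.003
grasp_force: 0.0
```

Call:
send_rows:
  deltas:
    - [[0, -0.8, 0.5, 0, 0], [0, -0.8, 0.5, 0, 0], [0, -0.8, 0.5, 0, 0], [0, -0.8, 0.5, 0, 0], [0, -0.8, 0.5, 0, 0], [0, -0.8, 0.5, 0, 0], [0, -0.6, 0.4, 0, 0], [0, 0, 0, 0, 0]]

```text
time: 2.9
eef_pos: [517.2, -100.4, 384.9]
orientation: [0.001, 0.779, 0.627, -0.001]
force: [-0.1, -0.2, -0.3]
gripper_width: 1.003
grasp_force: 0.0
```

```bash
python3 - <<'E'
from h import *
o=ctrl.get_obs();print(o['eef_pos'],o['orientation'])
p=snap('wrist')[0];cv2.imwrite('pics/w1.png',p[...,::-1])
p,P,d=cloud('wrist');h=cv2.cvtColor(p,cv2.COLOR_RGB2HSV);H,S,V=[h[...,i].astype(int) for i in range(3)]
sat=(d>0)&(S>150)&(V>40)
for n,m in(('red',sat&((H<5)|(H>174))&(P[...,2]>220)),('org',sat&(H>5)&(H<20)&(P[...,2]<40)&(P[...,2]>10))):
    q=P[m]
    if len(q): print(n,len(q),q.mean(0).round(1),np.percentile(q,[2,98],axis=0).round(),cv2.minAreaRect(q[:,:2].astype(np.float32)))
E
```

```text
[ 517.24639001 -100.44943053  384.8558838 ] [ 1.28461463e-03  7.79287571e-01  6.26664800e-01 -6.78282203e-04]
red 464 [ 548.5 -159.5  263.3] [[ 531. -167.  255.]
 [ 565. -154.  267.]] ((550.6055297851562, -119.90144348144531), (96.16403198242188, 36.45519256591797), 86.50411224365234)
org 561 [ 548.5 -125.6   18.3] [[ 507. -141.   16.]
 [ 590. -110.   20.]] ((552.484619140625, -126.93562316894531), (24.679338455200195, 95.07772827148438), 80.64871978759766)
```

View pics/w1.png

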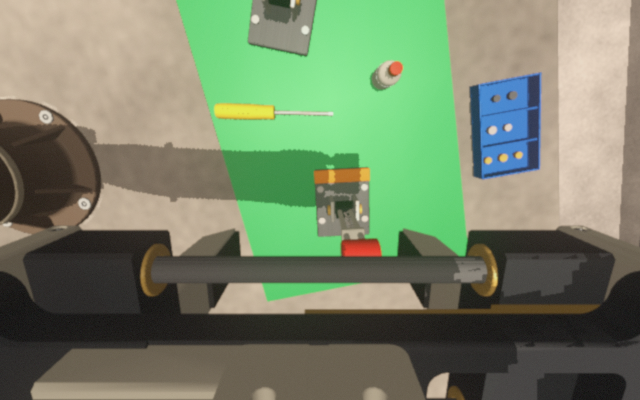

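The wrist view shows the red hub at (360,248), partly hidden by the gripper rod, and the orange bar from (315,176) to (369,174). The bar's yaw is about -10°, which puts the hub near (546,-174).

Call:
send_rows:
  deltas:
    - [[0, 0, 0, 0, -0.28], [0, -0.7, 0.4, 0, 0], [0, -0.7, 0.4, 0.6, 0], [0, 0, 0, 0.7, 0], [0, 0, 0, 0, 0], [0, 0, 0, 0, 0]]

```text
time: 3.55
eef_pos: [544.4, -168.6, 320.2]
orientation: [-0.001, 0.764, 0.645, -0.0]
force: [-0.9, -0.4, 0.7]
gripper_width: 1.004
grasp_force: 0.0
```

```bash
python3 - <<'E'
from h import *
o=ctrl.get_obs();print(o['eef_pos'],o['orientation'])
a=snap('scene')[0];b=snap('side')[0]
cv2.imwrite('pics/b.png',cv2.resize(np.hstack([a[40:260,180:360],b[150:370,270:450]])[...,::-1],None,fx=2.2,fy=2.2))
# project expected hub centre / tool
for c in('scene','side'):
    p,P,d=cloud(c);h=cv2.cvtColor(p,cv2.COLOR_RGB2HSV)
    H,S=h[...,0].astype(int),h[...,1]
    m=(d>0)&((H<5)|(H>174))&(S>170)&(P[...,2]>225)&(P[...,2]<280)&(P[...,1]<-100)
    q=P[m];t=np.radians(-10);x=q[:,:2]@[np.cos(t),np.sin(t)];y=q[:,:2]@[-np.sin(t),np.cos(t)]
    print(c,np.percentile(x,[2,98]),np.percentile(y,[2,98]),np.percentile(q[:,2],[2,98]))
e=np.array(o['eef_pos'][:2]);print('tool',e@[np.cos(t),np.sin(t)],e@[-np.sin(t),np.cos(t)])
E
```

```text
[ 544.44566585 -168.63587135  320.2479669 ] [-7.77606960e-04  7.64219624e-01  6.44955626e-01 -4.67310050e-05]
scene [551.6693756  587.54306727] [-76.049006   -57.64658503] [240.00051578 268.49365359]
side [547.97054982 584.7854177 ] [-95.81763249 -75.1328822 ] [244.56704201 267.71918355]
tool 565.4576245729073 -71.53191583257185
```

View pics/b.png

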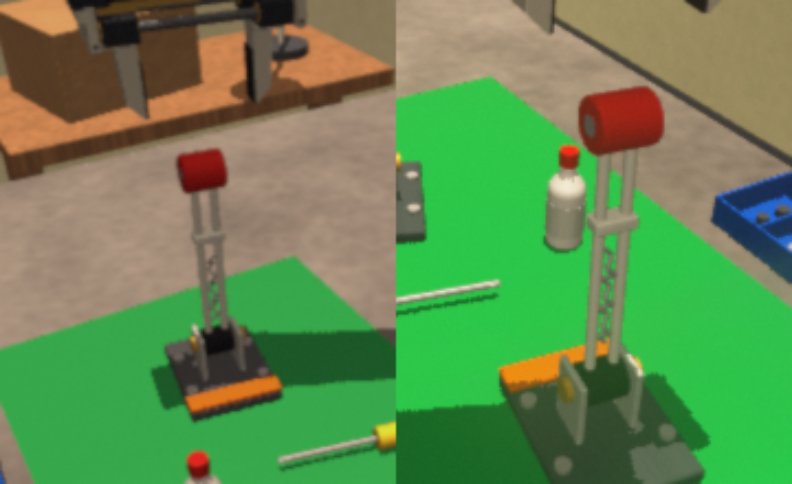

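The hub (about 567.5, -76.5 in the base-yaw frame) sits between the fingers, and the tool needs -5 mm in x and +2 mm in y.

Call:
send_rows:
  deltas:
    - [[0, -0.1, 0.04, 0, 0], [0, 0, 0, 0.6, 0], [0, 0, 0, 0.6, 0], [0, 0, 0, 0.42, 0], [0, 0, 0, 0, 0], [0, 0, 0, 0, 0]]

```text
time: 4.25
eef_pos: [546.1, -175.8, 240.2]
orientation: [0.0, 0.765, 0.644, 0.0]
force: [0.6, -0.3, 1.1]
gripper_width: 1.004
grasp_force: 0.0
```

Call:
send_rows:
  deltas:
    - [[0.3, 0, 0, 0, 0], [0.45, 0, 0, 0, 0], [0.7, 0, 0, 0, 0], [0.7, 0, 0, 0, 0], [0.7, 0, 0, 0, 0], [0.7, 0, 0, 0, 0], [0.7, 0, 0, 0, 0], [0.7, 0, 0, 0, 0]]

```text
time: 5.05
eef_pos: [546.0, -175.7, 238.9]
orientation: [0.0, 0.765, 0.644, 0.0]
force: [3.3, -0.7, -2.1]
gripper_width: 0.432
grasp_force: 30.0
```

Call:
send_rows:
  deltas:
    - [[0.7, 0.18, 0, 0.01, 0], [0.7, 0.18, 0, 0.016, 0], [0.7, 0.18, 0, 0.026, 0], [0.7, 0.18, 0, 0.032, 0], [0.7, 0.18, 0, 0.044, 0], [0.7, 0.18, 0, 0.05, 0], [0.7, 0.18, 0, 0.06, 0], [0.7, 0, 0, 0, 0]]

```text
time: 5.85
eef_pos: [556.6, -111.3, 226.3]
orientation: [-0.001, 0.764, 0.645, 0.0]
force: [1.7, 0.3, -0.8]
gripper_width: 0.434
grasp_force: 30.0
```

Call:
send_rows:
  deltas:
    - [[0.7, 0, 0, 0, 0], [0.7, 0, 0, 0, 0], [0.7, 0, 0, 0, 0], [0.7, 0, 0, 0, 0], [0.7, 0, 0, 0, 0], [0.7, 0, 0, 0, 0]]

```text
time: 6.45
eef_pos: [556.3, -113.3, 227.1]
orientation: [-0.0, 0.765, 0.644, 0.0]
force: [2.5, 4.2, 0.6]
gripper_width: 0.438
grasp_force: 30.0
```

```bash
python3 - <<'E'
from h import *
a=snap('scene')[0];b=snap('side')[0]
cv2.imwrite('pics/c.png',cv2.resize(np.hstack([a[40:260,180:360],b[150:370,270:450]])[...,::-1],None,fx=2.2,fy=2.2))
E
```

```text
(no output)
```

View pics/c.png

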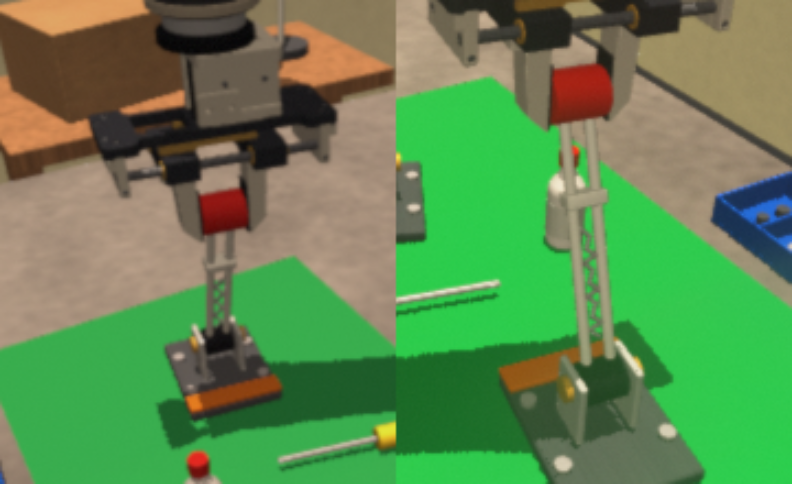

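The white arm leans toward the orange bar at about 20°, with the hub centred between the pads (scene crop (224,212), side crop (582,93)). Next is the opposite side.

Call:
send_rows:
  deltas:
    - [[0.7, -0.2, 0, -0.066, 0], [0.7, -0.2, 0, -0.056, 0], [0.7, -0.2, 0, -0.044, 0], [0.7, -0.2, 0, -0.032, 0], [0.7, -0.2, 0, -0.024, 0], [0.7, -0.2, 0, -0.012, 0], [0.7, -0.2, 0, -0.004, 0]]

```text
time: 7.25
eef_pos: [544.6, -183.7, 239.3]
orientation: [0.001, 0.765, 0.644, 0.0]
force: [6.5, 2.2, -2.2]
gripper_width: 0.427
grasp_force: 30.0
```

Call:
send_rows:
  deltas:
    - [[0.7, -0.2, 0, 0.008, 0], [0.7, -0.2, 0, 0.016, 0], [0.7, -0.2, 0, 0.028, 0], [0.7, -0.2, 0, 0.036, 0], [0.7, -0.2, 0, 0.05, 0], [0.7, -0.2, 0, 0.06, 0], [0.7, -0.2, 0, 0.07, 0], [0.7, 0, 0, 0, 0]]

```text
time: 8.05
eef_pos: [533.0, -254.4, 226.0]
orientation: [0.002, 0.766, 0.643, 0.0]
force: [7.6, -1.6, -0.6]
gripper_width: 0.434
grasp_force: 30.0
```

Call:
send_rows:
  deltas:
    - [[0.7, 0, 0, 0, 0], [0.7, 0, 0, 0, 0], [0.7, 0, 0, 0, 0], [0.7, 0, 0, 0, 0], [0.7, 0, 0, 0, 0], [0.7, 0, 0, 0, 0]]

```text
time: 8.65
eef_pos: [533.1, -253.8, 226.1]
orientation: [0.002, 0.765, 0.644, -0.0]
force: [7.7, -2.4, -1.6]
gripper_width: 0.435
grasp_force: 30.0
```

```bash
python3 - <<'E'
from h import *
a=snap('scene')[0];b=snap('side')[0]
cv2.imwrite('pics/d.png',cv2.resize(np.hstack([a[40:260,180:360],b[150:370,270:450]])[...,::-1],None,fx=2.2,fy=2.2))
E
```

```text
(no output)
```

View pics/d.png

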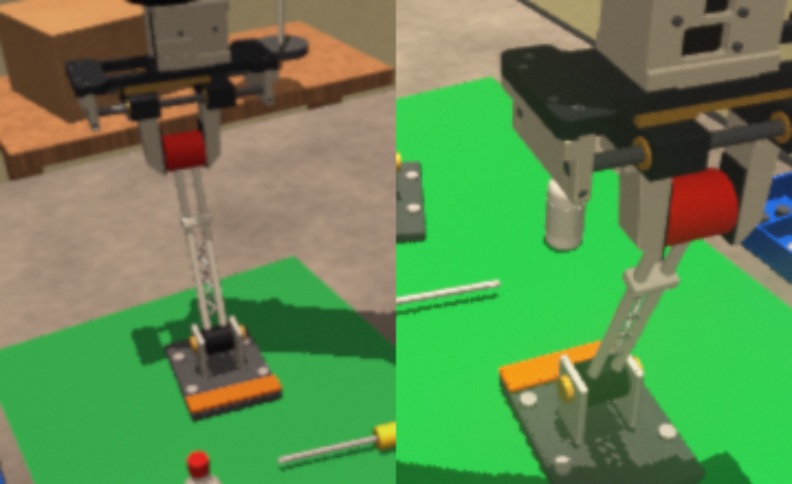

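The arm leans to the opposite side at about 20°, still gripped (side crop (700,205)). Now back to upright.

Call:
send_rows:
  deltas:
    - [[0.7, 0.2, 0, -0.07, 0], [0.7, 0.2, 0, -0.06, 0], [0.7, 0.2, 0, -0.05, 0], [0.7, 0.2, 0, -0.036, 0], [0.7, 0.2, 0, -0.028, 0], [0.7, 0.2, 0, -0.016, 0], [0.7, 0.2, 0, -0.006, 0], [0.7, 0, 0, 0, 0]]

```text
time: 9.55
eef_pos: [544.6, -183.8, 239.5]
orientation: [0.001, 0.765, 0.644, -0.0]
force: [3.1, -1.1, 3.2]
gripper_width: 0.435
grasp_force: 30.0
```

Call:
send_rows:
  deltas:
    - [[0.7, 0, 0, 0, 0], [0.7, 0, 0, 0, 0], [0, 0, 0, 0, 0], [0, 0, 0, 0, 0], [0, 0, 0, 0, 0], [0, 0, 0, 0, 0], [0, 0, 0, 0, 0], [0, 0, 0, 0, 0]]

```text
time: 10.35
eef_pos: [544.2, -182.5, 238.7]
orientation: [-0.0, 0.765, 0.644, -0.0]
force: [0.6, 0.3, 1.2]
gripper_width: 0.907
grasp_force: 0.0
```

Call:
send_rows:
  deltas:
    - [[0, 0, 0, 0, 0], [0, 0, 0, 0, 0], [0, 0, 0, -0.5, 0], [0, 0, 0, -0.8, 0], [0, 0, 0, -0.8, 0], [0, 0, 0, 0, 0], [0, 0, 0, 0, 0], [0, 0, 0, 0, 0]]

```text
time: 11.15
eef_pos: [543.9, -182.1, 342.7]
orientation: [-0.001, 0.765, 0.644, -0.0]
force: [0.9, -0.8, -1.2]
gripper_width: 1.0
grasp_force: 0.0
```

```bash
python3 - <<'E'
from h import *
a=snap('scene')[0];b=snap('side')[0]
cv2.imwrite('pics/e.png',cv2.resize(np.vstack([a,b])[...,::-1],None,fx=.75,fy=.75))
t=np.radians(-10)
for c in('scene','side'):
    p,P,d=cloud(c);h=cv2.cvtColor(p,cv2.COLOR_RGB2HSV);H,S=h[...,0].astype(int),h[...,1]
    q=P[(d>0)&((H<5)|(H>174))&(S>170)&(P[...,2]>225)&(P[...,2]<280)&(P[...,1]<-100)]
    print(np.percentile(q[:,:2]@[-np.sin(t),np.cos(t)],[2,98]))
E
```

```text
[-82.70681325 -65.52047115]
[-103.93266767  -83.15396121]
```

View pics/e.png

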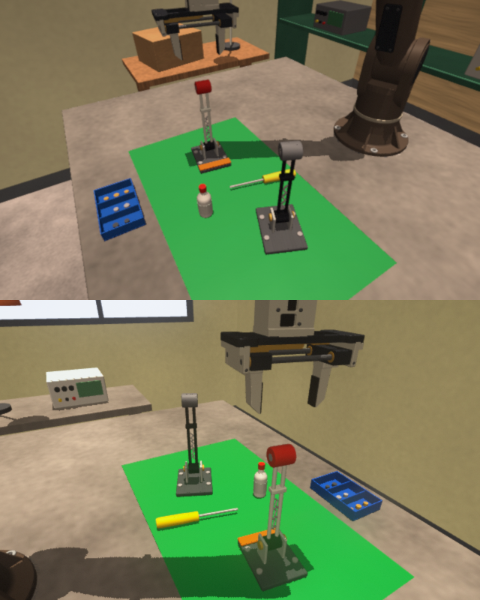

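The white arm stands upright with its hub at y' ≈ -85, against an upright value of -83 to -86. The gripper is clear above it, and the black arm is unmoved at (290,150) and (190,400).

```bash
python3 -c "
from plant import ctrl
print(ctrl.hand_in())"
```

```text
the job is handed in; nothing more can be done
None
```

I rocked the white lamp arm about 20° toward the orange bar and about 20° to the opposite side, pausing each time, then stood it upright and released it without touching the black arm; the job is handed in, but no verdict was returned.

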